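# Lay a drying cheese-mould lid face down in the steel tray

### The job

Take the white mould lid with the blue knob and blue edge out of its drying stand and lay it in the steel tray with its smooth face down and its knob up, flat on the tray's floor inside the rim. Bring it down until it touches the tray before you let go of it, so that it is laid or leaned over and not dropped, and leave the lid with the red knob standing in its own stand.

Things in the scene. Friction and masses are not known exactly. Their poses are not given: they have to be found in the camera images.
- lid_blue_center (a point): Lid to lay down: square white plastic plate 120 x 120 x 8 mm with blue edges, 130 g, on edge in a stand. Point: the plate's middle, 60 mm from each edge. x: square to the plate, out of its back, where a blue knob stands at the middle (22 mm across, x = 4 to 24 mm; flange 34 mm across, x = 4 to 7 mm); the smooth face looks along -x. y: along the width. z: up along the plate as it stands.
- lid_red_center (a point): The other lid, to be left alone: the same plate but with a red knob and red edges, standing in a like stand. Same point and axes.
- tray_in (a point): Middle of the inner floor (upper surface, 3 mm above the table) of a square dark steel tray, fixed to the table. Inside 190 x 190 mm; the rim stands 15 mm above this floor and is 3 mm thick. x and y run along its sides, z up. The lid may lie at any yaw and anywhere on this floor.
- stand_blue: Grey stand of the blue-knobbed lid, fixed; 80 x 150 mm, 34 mm high. Origin: middle of the underside, on the table. On top a slot along y, 10 mm wide, 26 mm deep, closed at both ends; the lid leans in it up to 5 degrees. x: square to the slot, the side the knob points to. The lid's lower edge is 8 mm and its top edge 128 mm above the table: lift it straight up 30 mm or more to leave the slot.
Things that resemble listed ones, but are neither listed nor needed, are in the scene too. What is shaped like the part that bears lid_blue_center but yellow is not meant.

How it is judged:
By the outcome, as a careful person would: the job done as asked, in the order asked, and still so for the second after the job is handed in, with the robot touching nothing.
It also fails if it takes over 42 s, if anything falls off the work surface, if the arm or the gripper's body presses on something with over 40 N, if the wrist force passes 120 N, or if a joint passes its speed limit or range.

### The arm

A 7-joint arm with a two-finger parallel gripper is mounted at the origin on the work surface. World frame = base frame: x ahead of the robot, y to its left, z up, the work surface at z = 0. Lengths are in m, angles in rad, forces in N, time in s.
With the tool pointing down it reaches from about 0.4 to 0.85 m from the base axis. Payload 10.4 kg.
Tool frame: the origin (TCP) lies on the centre line of the jaws, within the pads' length; the fingertips stand 11 mm ahead of it and the grasp point (between the pads) lies 8 mm behind it (manip.finger_overhang is the distance from the TCP to the fingertips, in m); z points along the fingers, y is the line along which they close (so a half turn about z gives the same grasp; the last joint's range is limited). The gripper opens to 85 mm and grips with 20 to 120 N. Pads are 22 mm wide; open, the fingers measure 114 mm over their backs; the gripper's body (76 mm by 85 mm) begins 54 mm behind the grasp point. The pads swing forward as they close: fully open they stand 13 mm farther back than shut.
Start: joints at [-1.333, 0.332, -0.065, 1.46, 0.022, 1.35, -0.088], TCP at [0.161, 0.604, 0.242] pointing down, gripper open.
Joint ranges: [-2.6, 2.6], [-0.5, 2.12], [-1.47, 1.34], [0.16, 2.42], [-1.27, 4.41], [0.06, 2.06], [-2.6, 2.6]. Speed limits (rad/s): [2.22, 2.22, 2.79, 2.79, 3.14, 3.14, 3.14].

### API

Orientations are given as a unit quaternion [x, y, z, w].
In Python, from workcell import manip, imaging, workorder gives the robot as it stands.
- The arm moves only by the tool jog_arm, never from a script. Its argument "deltas" is a list of rows, each an object with "gripper": the opening, from 0 (shut) to 1 (fully open); "offset": the shift along the tool's x, y, z in m, a list of three; "rotation": the turn, a rotation vector about the tool's x, y, z in degrees, a list of three. In form: [{"gripper": gripper, "offset": [tx, ty, tz], "rotation": [ax, ay, az]}, ...]. A call has 1 to 20 rows; each row shifts and turns the commanded pose from where the row before left it, along the tool's axes as they then stand; what a row does not reach is not made up. A row lasts 1/10 s, in which the tool goes at most 50 mm and 8.59 degrees, less where a joint would pass 70% of its speed; a pose out of reach is approached as far as the arm can. A call with a gripper value outside its range is refused whole. The fingers move at their own pace and stop on an object; "newtons" is the grip in N (left out, the last holds). Time passes only in rows, so rows that do not move let the fingers close. It gives the time, the measured TCP pose, the force, the opening and the grip force at its end, in the units of the state.
- manip.get_obs(): the state, without advancing time (a new reading comes with each control period).
- imaging.camera(name): name is "scene" or "top" or "wrist"; returns the picture (400x640x3 uint8, blue, green, red); there is no depth.
- imaging.camera_model(name): a dict with "camera_matrix" (3x3 intrinsics, pixels), "world_to_cam" (4x4, takes a point from world to camera coordinates); the wrist camera has in their place "hand_eye" (4x4, takes a point from camera to tool coordinates, whose origin is the TCP and whose axes are the flange's). Camera axes: x right, y up, looking along -z (the intrinsics and any distortion apply to the point x, -y, -z); pixel columns grow to the right and rows downward; lengths in m; the calibration is good to about 2 mm. A picture is of the moment at which its call begins: read the wrist's pose just before it. camera_model takes no time and is no camera call.
- workorder.hand_in(): hands the job in; it is judged then, once.
The state is a dict: "clock": time; "joint_pos": joint angles; "joint_velocities": joint speeds; "tau": joint torques, N m; "position": TCP position; "ee_rot": TCP orientation; "ft_force": force on the tool from outside, world axes, zero at the start; "torque": the same for the moment, N m; "grip_width": opening from 0.0 (shut) to 1.0 (fully open); "grasp_force": force on a finger pad.
Only numpy, scipy, OpenCV 4.12 (cv2) and the standard library are available. Lean on these libraries where they do the work, as an engineer would, in place of code of your own. Each camera call takes 0.05 s, during which the arm holds its last target. There are 200 camera calls.

## Working session

There is one attempt and no reset: what is moved stays moved. The work goes in short steps, Python scripts to look and compute and a tool call to move; the robot and the scene stay as the last step left them, time stands still between calls to the robot, and variables do not carry over. Pictures are saved under pics/ and viewed, at most 12 in all, crops included, and the job is handed in when it is done.

Besides the shell and the picture viewer there is one more tool, called after ">>>" by a JSON object that holds its "method" and its "body", one argument or row to a line. jog_arm: Moves the arm, as the interface text tells. Its arguments: {"type":"object","properties":{"deltas":{"type":"array","items":{"type":"object","properties":{"gripper":{"type":"number"},"offset":{"type":"array","items":{"type":"number"}},"rotation":{"type":"array","items":{"type":"number"}}}}},"newtons":{"type":"number"}},"required":["deltas"]}

```bash
mkdir -p pics
python3 - <<'E'
from workcell import manip, imaging
import cv2,numpy as np
np.set_printoptions(precision=4,suppress=True)
o=manip.get_obs();print(o)
for n in("scene","top"):
    im=imaging.camera(n);cv2.imwrite(f"pics/{n}0.png",im)
for n in("scene","top","wrist"):print(n,imaging.camera_model(n))
print(manip.finger_overhang)
E
```

```text
{'clock': 0.0, 'joint_pos': array([-1.3326,  0.3328, -0.0647,  1.461 ,  0.0216,  1.3499, -0.0885]), 'joint_velocities': array([-0.    , -0.0015, -0.    , -0.0013,  0.0011,  0.0006, -0.0033]), 'tau': array([ -0.0007, -62.5456,   0.0485, -39.1604,   0.0161,   0.0099,
        -0.    ]), 'position': array([0.1611, 0.6035, 0.2415]), 'ee_rot': array([ 0.13  ,  0.9915, -0.0007, -0.    ]), 'ft_force': array([-0.0528,  0.3874, -0.3915]), 'torque': array([-0.0102,  0.0113,  0.0421]), 'grasp_force': 0.0, 'grip_width': 0.9986068469684649}
scene {'camera_matrix': array([[373.1751,   0.    , 321.9895],
       [  0.    , 373.1751, 197.9478],
       [  0.    ,   0.    ,   1.    ]]), 'world_to_cam': array([[-0.8405,  0.5415, -0.0173,  0.3945],
       [-0.4437, -0.6696,  0.5957,  0.17  ],
       [ 0.311 ,  0.5084,  0.803 , -1.0978],
       [ 0.    ,  0.    ,  0.    ,  1.    ]])}
top {'camera_matrix': array([[486.0843,   0.    , 320.4276],
       [  0.    , 486.0843, 200.9104],
       [  0.    ,   0.    ,   1.    ]]), 'world_to_cam': array([[ 0.0003, -1.    , -0.0078,  0.0167],
       [ 0.9877, -0.0009,  0.1561, -0.4791],
       [-0.1561, -0.0078,  0.9877, -0.9977],
       [ 0.    ,  0.    ,  0.    ,  1.    ]])}
wrist {'camera_matrix': array([[283.443 ,   0.    , 319.2166],
       [  0.    , 283.443 , 198.8985],
       [  0.    ,   0.    ,   1.    ]]), 'hand_eye': array([[-0.0008,  0.9448,  0.3276,  0.0848],
       [ 1.    ,  0.0009, -0.0003, -0.0006],
       [-0.0006,  0.3276, -0.9448, -0.1311],
       [ 0.    ,  0.    ,  0.    ,  1.    ]])}
0.011
```

View pics/scene0.png

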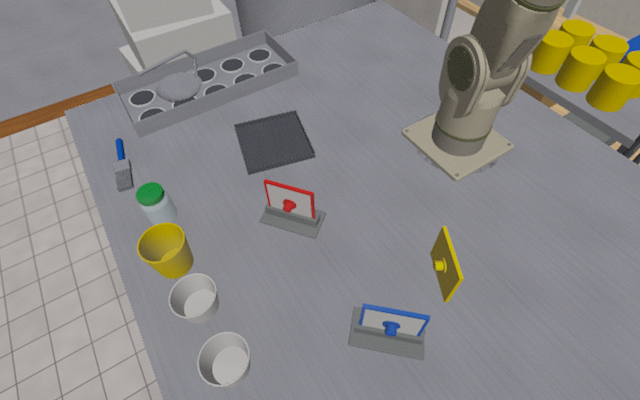

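View pics/top0.png

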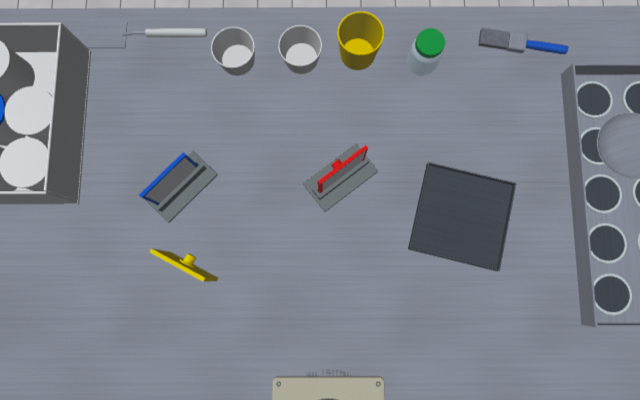

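The scene view shows these candidates:
- Blue-knobbed white lid in a stand at (391,328), which is at (168,178) in the top view.
- Red-knobbed lid at (290,205), top (343,168).
- Yellow plate at (445,265), top (185,263).
- Blue-handled tools elsewhere, and the dark tray at (274,140), top (462,217).

I choose the blue one, then check it in a crop and measure it together with the tray.

```bash
cat > h.py <<'E'
import cv2,numpy as np
from workcell import imaging
np.set_printoptions(precision=4,suppress=True)
def ray(n,p):
    m=imaging.camera_model(n);K=m["camera_matrix"];T=m["world_to_cam"];R=T[:3,:3]
    d=np.linalg.inv(K)@[p[0],p[1],1];d=R.T@(d*[1,-1,-1]);return -R.T@T[:3,3],d/np.linalg.norm(d)
def plane(n,p,z):
    c,d=ray(n,p);return c+d*(z-c[2])/d[2]
def tri(a,p,b,q):
    c1,d1=ray(a,p);c2,d2=ray(b,q);s=np.linalg.lstsq(np.c_[d1,-d2],c2-c1,rcond=None)[0]
    x,y=c1+s[0]*d1,c2+s[1]*d2;return (x+y)/2,np.linalg.norm(x-y)
def quad(mask):
    c=max(cv2.findContours(mask,cv2.RETR_EXTERNAL,cv2.CHAIN_APPROX_NONE)[0],key=cv2.contourArea)
    return c[:,0,:].astype(float),cv2.minAreaRect(c)
def blue(im,roi):
    x0,y0,x1,y1=roi;h=cv2.cvtColor(im,cv2.COLOR_BGR2HSV)
    m=cv2.inRange(h,(105,120,60),(130,255,255));k=np.zeros_like(m);k[y0:y1,x0:x1]=m[y0:y1,x0:x1];return k
E
python3 - <<'E'
from h import *
t=cv2.imread("pics/top0.png");s=cv2.imread("pics/scene0.png")
mt=blue(t,(125,140,220,220));ms=blue(s,(345,290,440,350))
for n,m in(("top",mt),("scene",ms)):
    nn,l,st,ce=cv2.connectedComponentsWithStats(m);print(n,st[1:],ce[1:])
    ys,xs=np.nonzero(m);P=np.c_[xs,ys]
    for d in((-1,0),(1,0),(0,-1),(0,1),(1,-1),(-1,-1),(-1,1),(1,1)):print(d,P[np.argmax(P@d)],end=" ")
    print()
g=cv2.cvtColor(t,cv2.COLOR_BGR2GRAY)[150:285,395:530]
m=cv2.morphologyEx((g<75).astype(np.uint8)*255,cv2.MORPH_OPEN,np.ones((5,5)))
c,r=quad(m);c+= [395,150];ap=cv2.approxPolyDP(c.astype(np.int32)[:,None],8,True)[:,0];print("tray",ap)
W=np.array([plane("top",p,.016) for p in ap]);print(W,W.mean(0))
a=cv2.resize(s[280:370,335:445],None,fx=3.6,fy=3.6,interpolation=2);b=cv2.resize(t[135:235,120:230],None,fx=3.6,fy=3.6,interpolation=2)
H=324;cv2.imwrite("pics/crop.png",np.hstack([a[:H],b[:H]]))
E
```

```text
top [[139 152  59  52 359]] [[163.9972 175.546 ]]
(-1, 0) [139 194] (1, 0) [197 165] (0, -1) [183 152] (0, 1) [155 203] (1, -1) [195 163] (-1, -1) [145 188] (-1, 1) [139 195] (1, 1) [197 165] 
scene [[359 304  71  32 404]
 [383 321  17  15 173]] [[395.5149 313.8366]
 [390.5896 327.8092]]
(-1, 0) [359 322] (1, 0) [429 316] (0, -1) [363 304] (0, 1) [388 335] (1, -1) [429 316] (-1, -1) [363 304] (-1, 1) [359 323] (1, 1) [419 335] 
tray [[429 164]
 [411 249]
 [497 269]
 [507 217]
 [495 214]
 [510 208]
 [514 183]]
[[ 0.5644 -0.2219  0.016 ]
 [ 0.3782 -0.177   0.016 ]
 [ 0.3359 -0.3581  0.016 ]
 [ 0.447  -0.3858  0.016 ]
 [ 0.4536 -0.3604  0.016 ]
 [ 0.4666 -0.3935  0.016 ]
 [ 0.5217 -0.4055  0.016 ]] [ 0.4525 -0.3289  0.016 ]
```

View pics/crop.png

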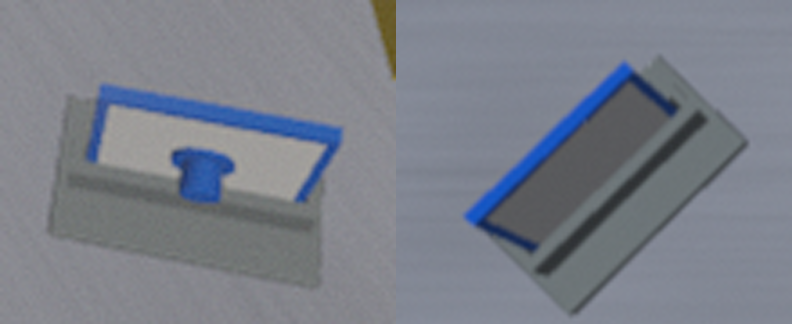

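The crop shows the white plate with blue edges and a blue knob at about (391,328) in the scene view. The knob faces away from the robot. The top edge runs (363,304)–(430,316) in scene and (186,155)–(143,197) in top.

Run:
```python
from h import *
a,e1=tri("top",(143.3,197.2),"scene",(429.7,315.6));b,e2=tri("top",(186.1,155),"scene",(362.8,303.9))
print(a,e1,b,e2,np.linalg.norm(a-b))
print([plane("top",p,.128) for p in((143.3,197.2),(186.1,155),(141.5,195.8),(184.8,153.6))])
# stand footprint corners on its top z=.034 from crop
for p in((659,56),(748,143),(573,314)):
    print("stand",plane("top",((p[0]-396)/3.6+120,135+p[1]/3.6),.034))
y=(a-b)/np.linalg.norm(a-b);y[2]=0;x=np.cross(y,[0,0,1]);print("y",y,"x",x,np.degrees(np.arctan2(x[1],x[0])))
top=(a+b)/2+.004*x;print("top mid",top,"knob root",top-[0,0,.06]+.004*x, "ray knob", plane("scene",(390.6,327.8),.068))
```

```text
[0.4729 0.3638 0.1227] 0.0013522246838375952 [0.5589 0.2822 0.1227] 0.0017523315666656092 0.11850670040963542
[array([0.4725, 0.3612, 0.128 ]), array([0.5569, 0.2813, 0.128 ]), array([0.4752, 0.3649, 0.128 ]), array([0.5597, 0.284 , 0.128 ])]
stand [0.591 0.294 0.034]
stand [0.5371 0.2383 0.034 ]
stand [0.434  0.3385 0.034 ]
y [-0.7255  0.6882  0.    ] x [ 0.6882  0.7255 -0.    ] 46.5111138283527
top mid [0.5186 0.3259 0.1227] knob root [0.5214 0.3288 0.0627] ray knob [0.5277 0.3335 0.068 ]
```

>>> {"method": "jog_arm", "body": {
  "deltas": [
    {"gripper": 1, "offset": [-0.037, -0.0105, 0]},
    {"offset": [-0.037, -0.0105, 0]},
    {"offset": [-0.037, -0.0105, 0]},
    {"offset": [-0.037, -0.0105, 0]},
    {"offset": [-0.037, -0.0105, 0]},
    {"offset": [-0.037, -0.0105, 0]},
    {"offset": [-0.037, -0.0105, 0]},
    {"offset": [-0.037, -0.0105, 0]},
    {"offset": [-0.037, -0.0105, 0]},
    {"offset": [-0.037, -0.0105, 0]},
    {"offset": [-0.037, -0.0105, 0]},
    {"offset": [-0.037, -0.0105, 0]}
  ]
}}

```text
schema error: expected keys gripper, offset, rotation
```

>>> {"method": "jog_arm", "body": {
  "deltas": [
    {"rotation": [0, 0, 7.9]},
    {"rotation": [0, 0, 7.9]},
    {"rotation": [0, 0, 7.9]},
    {"rotation": [0, 0, 7.9]},
    {"rotation": [0, 0, 7.9]},
    {"rotation": [0, 0, 7.9]},
    {"rotation": [0, 0, 7.9]},
    {"rotation": [0, 0, 7.9]},
    {"rotation": [0, 0, 7.9]},
    {"rotation": [0, 0, 7.9]},
    {"rotation": [0, 0, 7.9]},
    {"rotation": [0, 0, 7.9]},
    {"rotation": [0, 0, 7.9]},
    {"rotation": [0, 0, 7.9]},
    {"rotation": [0, 0, 7.9]}
  ]
}}

```text
schema error: expected keys gripper, offset, rotation
```

```bash
cat > st.py <<'E'
from h import *
from workcell import manip
from scipy.spatial.transform import Rotation as Ro
o=manip.get_obs()
def show():
    R=Ro.from_quat(o["ee_rot"]).as_matrix()
    print(o["clock"],o["position"],"q",o["joint_pos"],"F",o["ft_force"],o["grip_width"],o["grasp_force"]);print(R)
    return R
E
python3 -c "
from st import *
show()"
```

```text
0.1 [0.161  0.6035 0.2416] q [-1.3326  0.3328 -0.0647  1.4609  0.0216  1.3499 -0.0885] F [ 0.7893 -0.1862 -0.3402] 0.9963088229500406 0.0
[[-0.9662  0.2578 -0.0003]
 [ 0.2578  0.9662 -0.0013]
 [-0.     -0.0013 -1.    ]]
```

All three keys are needed in every row.

>>> {"method": "jog_arm", "body": {
  "deltas": [
    {"gripper": 1, "offset": [-0.037, -0.0105, 0], "rotation": [0, 0, 0]},
    {"gripper": 1, "offset": [-0.037, -0.0105, 0], "rotation": [0, 0, 0]},
    {"gripper": 1, "offset": [-0.037, -0.0105, 0], "rotation": [0, 0, 0]},
    {"gripper": 1, "offset": [-0.037, -0.0105, 0], "rotation": [0, 0, 0]},
    {"gripper": 1, "offset": [-0.037, -0.0105, 0], "rotation": [0, 0, 0]},
    {"gripper": 1, "offset": [-0.037, -0.0105, 0], "rotation": [0, 0, 0]},
    {"gripper": 1, "offset": [-0.037, -0.0105, 0], "rotation": [0, 0, 0]},
    {"gripper": 1, "offset": [-0.037, -0.0105, 0], "rotation": [0, 0, 0]},
    {"gripper": 1, "offset": [-0.037, -0.0105, 0], "rotation": [0, 0, 0]},
    {"gripper": 1, "offset": [-0.037, -0.0105, 0], "rotation": [0, 0, 0]},
    {"gripper": 1, "offset": [-0.037, -0.0105, 0], "rotation": [0, 0, 0]},
    {"gripper": 1, "offset": [-0.037, -0.0105, 0], "rotation": [0, 0, 0]}
  ]
}}

```text
clock: 1.3
position: [0.5587, 0.3666, 0.2419]
ee_rot: [0.13, 0.992, -0.0, -0.0]
ft_force: [0.8, -0.7, -0.1]
grip_width: 1.004
grasp_force: 0.0
```

>>> {"method": "jog_arm", "body": {
  "deltas": [
    {"gripper": 1, "offset": [0, 0, 0], "rotation": [0, 0, 7.9]},
    {"gripper": 1, "offset": [0, 0, 0], "rotation": [0, 0, 7.9]},
    {"gripper": 1, "offset": [0, 0, 0], "rotation": [0, 0, 7.9]},
    {"gripper": 1, "offset": [0, 0, 0], "rotation": [0, 0, 7.9]},
    {"gripper": 1, "offset": [0, 0, 0], "rotation": [0, 0, 7.9]},
    {"gripper": 1, "offset": [0, 0, 0], "rotation": [0, 0, 7.9]},
    {"gripper": 1, "offset": [0, 0, 0], "rotation": [0, 0, 7.9]},
    {"gripper": 1, "offset": [0, 0, 0], "rotation": [0, 0, 7.9]},
    {"gripper": 1, "offset": [0, 0, 0], "rotation": [0, 0, 7.9]},
    {"gripper": 1, "offset": [0, 0, 0], "rotation": [0, 0, 7.9]},
    {"gripper": 1, "offset": [0, 0, 0], "rotation": [0, 0, 7.9]},
    {"gripper": 1, "offset": [0, 0, 0], "rotation": [0, 0, 7.9]},
    {"gripper": 1, "offset": [0, 0, 0], "rotation": [0, 0, 7.9]},
    {"gripper": 1, "offset": [0, 0, 0], "rotation": [0, 0, 7.9]},
    {"gripper": 1, "offset": [0, 0, 0], "rotation": [0, 0, 7.9]}
  ]
}}

```text
clock: 2.8
position: [0.5574, 0.3676, 0.2418]
ee_rot: [0.92, 0.393, -0.0, 0.0]
ft_force: [0.7, 0.2, -0.9]
grip_width: 1.003
grasp_force: 0.0
```

```bash
python3 -c "
from st import *
show()"
```

```text
2.8 [0.5574 0.3676 0.2418] q [-1.0141  0.4579  0.5165  1.3591 -0.224   1.3832 -1.2641] F [ 0.6743  0.2333 -0.9019] 1.0026133275141775 0.0
[[ 0.6917  0.7222 -0.0007]
 [ 0.7222 -0.6917 -0.0005]
 [-0.0009 -0.0002 -1.    ]]
```

>>> {"method": "jog_arm", "body": {
  "deltas": [
    {"gripper": 1, "offset": [0, 0, 0], "rotation": [0, -8, 0]},
    {"gripper": 1, "offset": [0, 0, 0], "rotation": [0, -8, 0]},
    {"gripper": 1, "offset": [0, 0, 0], "rotation": [0, -8, 0]},
    {"gripper": 1, "offset": [0, 0, 0], "rotation": [0, -8, 0]},
    {"gripper": 1, "offset": [0, 0, 0], "rotation": [0, -8, 0]},
    {"gripper": 1, "offset": [0, 0, 0], "rotation": [0, 0, 0]}
  ]
}}

```text
clock: 3.4
position: [0.5543, 0.3701, 0.2634]
ee_rot: [0.89, 0.378, -0.229, 0.11]
ft_force: [0.6, -0.6, 3.1]
grip_width: 1.001
grasp_force: 0.0
```

```bash
python3 -c "
from st import *
show()
cv2.imwrite('pics/w1.png',imaging.camera('wrist'))"
```

```text
3.4 [0.5543 0.3701 0.2634] q [-0.9113  0.8845  0.5555  0.7662 -0.2479  2.0586 -1.2608] F [ 0.6376 -0.5593  3.1204] 1.0013491173554017 0.0
[[ 0.6086  0.724  -0.3246]
 [ 0.623  -0.6894 -0.3695]
 [-0.4913  0.0227 -0.8707]]
```

View pics/w1.png

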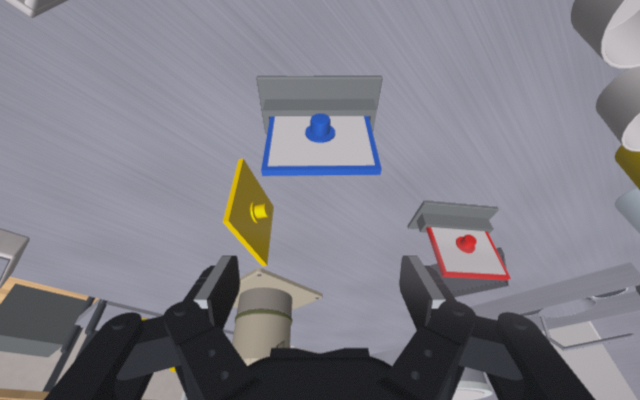

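The wrist view shows the blue knob centred at (320,126) between the fingers. Joint 6 is at its limit, which held the tilt to 30°. I'll go lower and tilt further from there.

>>> {"method": "jog_arm", "body": {
  "deltas": [
    {"gripper": 1, "offset": [0.016, -0.0008, 0.028], "rotation": [0, 0, 0]},
    {"gripper": 1, "offset": [0.016, -0.0008, 0.028], "rotation": [0, 0, 0]},
    {"gripper": 1, "offset": [0.016, -0.0008, 0.028], "rotation": [0, 0, 0]},
    {"gripper": 1, "offset": [0.016, -0.0008, 0.028], "rotation": [0, 0, 0]},
    {"gripper": 1, "offset": [0, 0, 0], "rotation": [0, 0, 0]}
  ]
}}

```text
clock: 3.95
position: [0.5526, 0.3677, 0.131]
ee_rot: [0.89, 0.376, -0.233, 0.112]
ft_force: [-0.8, -1.6, -0.4]
grip_width: 1.001
grasp_force: 0.0
```

```bash
python3 -c "
from st import *
show()"
```

```text
3.95 [0.5526 0.3677 0.131 ] q [-0.9396  0.9425  0.5293  0.9542 -0.2573  1.831  -1.2705] F [-0.7824 -1.557  -0.367 ] 1.0008862885033538 0.0
[[ 0.6085  0.7218 -0.3296]
 [ 0.6178 -0.6917 -0.3741]
 [-0.498   0.024  -0.8668]]
```

>>> {"method": "jog_arm", "body": {
  "deltas": [
    {"gripper": 1, "offset": [0, 0, 0], "rotation": [1.6, -8, 0]},
    {"gripper": 1, "offset": [0, 0, 0], "rotation": [0, 0, 0]}
  ]
}}

```text
clock: 4.15
position: [0.5533, 0.368, 0.1295]
ee_rot: [0.872, 0.364, -0.303, 0.127]
ft_force: [-0.5, 0.3, -3.0]
grip_width: 0.996
grasp_force: 0.0
```

```bash
python3 -c "
from st import *
R=show();p=o['position']
im=imaging.camera('wrist');cv2.imwrite('pics/w2.png',im)
m=imaging.camera_model('wrist');K=m['camera_matrix'];H=m['hand_eye']
b=blue(im,(150,0,490,400))
n,l,s,c=cv2.connectedComponentsWithStats(b);print([(s[i],c[i]) for i in range(1,n) if s[i][4]>60])
n_=np.array([.69,.722,0])
lx=n_*.996-[0,0,.087];lz=n_*.087+[0,0,.996]
for C in([.5163,.320,.068],):
  C=np.array(C)
  for nm,P in(('knobtip',C+.024*lx),('flange',C+.006*lx),('topedgeL',C+.06*lz+.06*np.cross(lz,lx)),('topedgeR',C+.06*lz-.06*np.cross(lz,lx))):
    q=R.T@(P-p);q=H[:3,:3].T@(q-H[:3,3]);q=q*[1,-1,-1];q=K@q;print(nm,q[:2]/q[2])
  G=C+.028*lx+.005*lz;T=G+.008*R[:,2];print('target',T,'tool delta',R.T@(T-p),'n,up first',R.T@(np.array([0,0,T[2]-p[2]])),'then',R.T@(np.r_[(T-p)[:2],0]))
"
```

```text
4.15 [0.5533 0.368  0.1295] q [-0.879   1.0781  0.5158  0.7596 -0.2747  2.0293 -1.2793] F [-0.511   0.2794 -2.9659] 0.9960190200499079 0.0
[[ 0.5519  0.7115 -0.4351]
 [ 0.5578 -0.7027 -0.4416]
 [-0.6199  0.0011 -0.7846]]
[(array([ 241,  180,  160,  114, 2418], dtype=int32), array([301.1323, 271.773 ])), (array([388, 180,  19,  77, 497], dtype=int32), array([397.2294, 217.2173])), (array([ 305,  191,   42,   42, 1316], dtype=int32), array([325.617 , 212.4916]))]
knobtip [328.5467 202.7987]
flange [328.3523 216.0671]
topedgeL [244.6674 292.4469]
topedgeR [415.9324 291.4647]
target [0.5324 0.3369 0.0643] tool delta [0.0115 0.0069 0.074 ] n,up first [ 0.0404 -0.0001  0.0512] then [-0.0289  0.0069  0.0229]
```

View pics/w2.png

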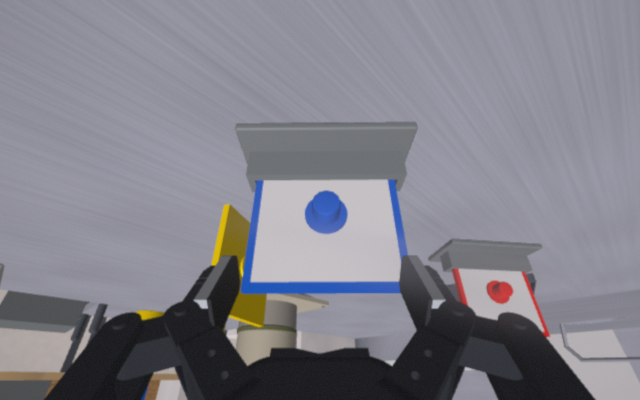

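The wrist view shows the knob tip at (326,201) and flange at (326,214), against predictions of (328,203) and (328,216). The lid estimate is good to about 2 mm, so I'll go in.

>>> {"method": "jog_arm", "body": {
  "deltas": [
    {"gripper": 1, "offset": [0.01, 0.0014, 0.0128], "rotation": [0, 0, 0]},
    {"gripper": 1, "offset": [0.01, 0.0014, 0.0128], "rotation": [0, 0, 0]},
    {"gripper": 1, "offset": [0.01, 0.0014, 0.0128], "rotation": [0, 0, 0]},
    {"gripper": 1, "offset": [0.01, 0.0014, 0.0128], "rotation": [0, 0, 0]},
    {"gripper": 1, "offset": [-0.0058, 0, 0.0046], "rotation": [0, 0, 0]},
    {"gripper": 1, "offset": [-0.0058, 0, 0.0046], "rotation": [0, 0, 0]},
    {"gripper": 1, "offset": [-0.0058, 0, 0.0046], "rotation": [0, 0, 0]},
    {"gripper": 1, "offset": [-0.0058, 0, 0.0046], "rotation": [0, 0, 0]},
    {"gripper": 1, "offset": [0, 0, 0], "rotation": [0, 0, 0]},
    {"gripper": 1, "offset": [0, 0, 0], "rotation": [0, 0, 0]}
  ]
}}

```text
clock: 5.2
position: [0.5378, 0.345, 0.069]
ee_rot: [0.874, 0.366, -0.296, 0.124]
ft_force: [-0.2, -0.1, -0.2]
grip_width: 0.999
grasp_force: 0.0
```

```bash
python3 -c "
from st import *
R=show();p=o['position']
im=imaging.camera('wrist');cv2.imwrite('pics/w3.png',im)
T=np.array([.5163,.320,.068])+.028*np.array([.687,.719,-.087])+.005*np.array([.06,.063,.996])+.008*R[:,2]
print(T,R.T@(T-p))
"
```

```text
5.2 [0.5378 0.345  0.069 ] q [-0.9112  1.0467  0.5091  0.9533 -0.2643  1.8621 -1.2597] F [-0.21   -0.0695 -0.1642] 0.9991307664853893 0.0
[[ 0.5572  0.7123 -0.4267]
 [ 0.5653 -0.7019 -0.4334]
 [-0.6082  0.0002 -0.7938]]
[0.5324 0.337  0.0642] [-0.0046  0.0018  0.0096]
```

View pics/w3.png

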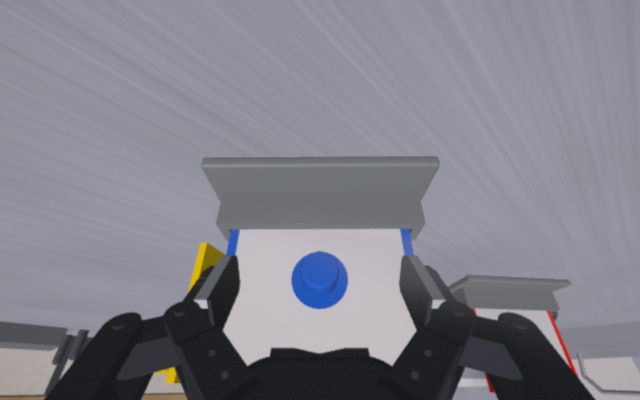

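The knob tip is at (319,271), centred between the fingers and just ahead of them. I'll move the last centimetre and close.

>>> {"method": "jog_arm", "body": {
  "deltas": [
    {"gripper": 1, "offset": [-0.0023, 0, 0.0048], "rotation": [0, 0, 0]},
    {"gripper": 1, "offset": [-0.0023, 0, 0.0048], "rotation": [0, 0, 0]},
    {"gripper": 1, "offset": [0, 0, 0], "rotation": [0, 0, 0]},
    {"gripper": 0.45, "offset": [0, 0, 0], "rotation": [0, 0, 0]},
    {"gripper": 0.4, "offset": [0, 0, 0], "rotation": [0, 0, 0]},
    {"gripper": 0.4, "offset": [0, 0, 0], "rotation": [0, 0, 0]},
    {"gripper": 0.4, "offset": [0, 0, 0], "rotation": [0, 0, 0]},
    {"gripper": 0.4, "offset": [0, 0, 0], "rotation": [0, 0, 0]}
  ],
  "newtons": 60
}}

```text
clock: 6.05
position: [0.5312, 0.338, 0.0643]
ee_rot: [0.874, 0.366, -0.296, 0.124]
ft_force: [0.3, -0.6, -0.1]
grip_width: 0.395
grasp_force: 0.0
```

```bash
python3 -c "
from st import *
R=show();p=o['position']
im=imaging.camera('wrist');cv2.imwrite('pics/w4.png',cv2.resize(im[180:400,170:470],None,fx=2,fy=2))
"
```

```text
6.05 [0.5312 0.338  0.0643] q [-0.9204  1.0295  0.5099  0.9984 -0.2594  1.8363 -1.2551] F [ 0.2961 -0.5601 -0.1086] 0.39523934550103595 0.020194657263346016
[[ 0.5572  0.7123 -0.4268]
 [ 0.565  -0.7019 -0.4337]
 [-0.6085  0.0005 -0.7936]]
```

View pics/w4.png

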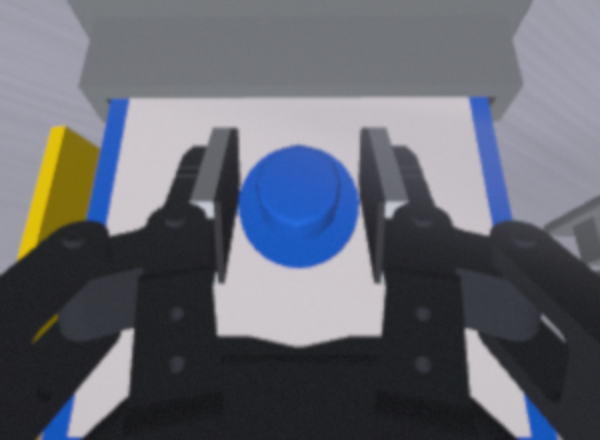

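The pads flank the knob symmetrically, with the knob tip at about (298,185) in the crop, and there's no contact force. Closing now.

>>> {"method": "jog_arm", "body": {
  "deltas": [
    {"gripper": 0, "offset": [0, 0, 0], "rotation": [0, 0, 0]},
    {"gripper": 0, "offset": [0, 0, 0], "rotation": [0, 0, 0]},
    {"gripper": 0, "offset": [0, 0, 0], "rotation": [0, 0, 0]},
    {"gripper": 0, "offset": [0, 0, 0], "rotation": [0, 0, 0]},
    {"gripper": 0, "offset": [0, 0, 0], "rotation": [0, 0, 0]}
  ],
  "newtons": 80
}}

```text
clock: 6.6
position: [0.5315, 0.3381, 0.0647]
ee_rot: [0.874, 0.366, -0.296, 0.124]
ft_force: [3.1, 1.6, 4.8]
grip_width: 0.223
grasp_force: 78.7
```

>>> {"method": "jog_arm", "body": {
  "deltas": [
    {"gripper": 0, "offset": [-0.0061, 0, -0.0079], "rotation": [0, 0, 0]},
    {"gripper": 0, "offset": [-0.0061, 0, -0.0079], "rotation": [0, 0, 0]},
    {"gripper": 0, "offset": [-0.0061, 0, -0.0079], "rotation": [0, 0, 0]},
    {"gripper": 0, "offset": [-0.0061, 0, -0.0079], "rotation": [0, 0, 0]},
    {"gripper": 0, "offset": [-0.0061, 0, -0.0079], "rotation": [0, 0, 0]},
    {"gripper": 0, "offset": [-0.0061, 0, -0.0079], "rotation": [0, 0, 0]},
    {"gripper": 0, "offset": [-0.0061, 0, -0.0079], "rotation": [0, 0, 0]},
    {"gripper": 0, "offset": [0, 0, 0], "rotation": [0, 0, 0]}
  ]
}}

```text
clock: 7.4
position: [0.5315, 0.3381, 0.136]
ee_rot: [0.874, 0.366, -0.295, 0.124]
ft_force: [0.0, 0.2, -1.1]
grip_width: 0.223
grasp_force: 79.0
```

```bash
python3 -c "
from st import *
R=show();p=o['position']
a=imaging.camera('wrist');b=imaging.camera('scene')
cv2.imwrite('pics/w5.png',np.vstack([cv2.resize(a,(480,300)),cv2.resize(b[200:400,240:560],(480,300))]))
"
```

```text
7.4 [0.5315 0.3381 0.136 ] q [-0.9216  0.9642  0.5285  0.9581 -0.241   1.9366 -1.2477] F [ 0.0398  0.2388 -1.0691] 0.22336710354068948 78.99164201160602
[[ 0.5583  0.7124 -0.4253]
 [ 0.5659 -0.7018 -0.4327]
 [-0.6067  0.001  -0.7949]]
```

View pics/w5.png

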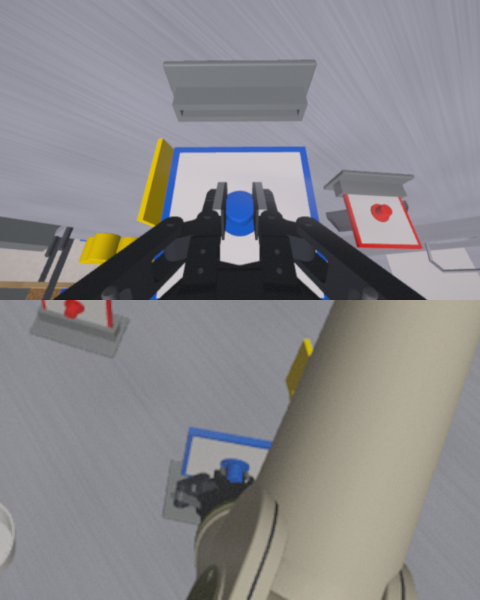

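The lid is held and clear of its stand: the slot is empty at (240,105), and the red lid still stands at (380,212). I'll untilt the tool to vertical and raise it.

>>> {"method": "jog_arm", "body": {
  "deltas": [
    {"gripper": 0, "offset": [-0.006, 0, -0.008], "rotation": [0, 0, 0]},
    {"gripper": 0, "offset": [0, 0, 0], "rotation": [0, 6.2, 0]},
    {"gripper": 0, "offset": [0, 0, 0], "rotation": [0, 6.2, 0]},
    {"gripper": 0, "offset": [0, 0, 0], "rotation": [0, 6.2, 0]},
    {"gripper": 0, "offset": [0, 0, 0], "rotation": [0, 6.2, 0]},
    {"gripper": 0, "offset": [0, 0, 0], "rotation": [0, 6.2, 0]},
    {"gripper": 0, "offset": [0, 0, 0], "rotation": [0, 6.2, 0]},
    {"gripper": 0, "offset": [0, 0, -0.025], "rotation": [0, 0, 0]},
    {"gripper": 0, "offset": [0, 0, -0.025], "rotation": [0, 0, 0]},
    {"gripper": 0, "offset": [0, 0, -0.025], "rotation": [0, 0, 0]},
    {"gripper": 0, "offset": [0, 0, -0.025], "rotation": [0, 0, 0]},
    {"gripper": 0, "offset": [0, 0, 0], "rotation": [0, 0, 0]}
  ]
}}

```text
clock: 8.7
position: [0.5326, 0.3387, 0.2482]
ee_rot: [0.923, 0.386, 0.0, 0.0]
ft_force: [0.4, 0.2, 0.2]
grip_width: 0.22
grasp_force: 79.1
```

```bash
python3 -c "
from st import *
R=show();p=o['position']
print(R.T@(np.array([.45,-.29,p[2]])-p))
"
```

```text
8.7 [0.5326 0.3387 0.2482] q [-1.0872  0.3764  0.5927  1.4639 -0.2105  1.365  -1.2623] F [0.4173 0.1996 0.1841] 0.2199664254065636 79.11508247401798
[[ 0.7021  0.7121  0.0007]
 [ 0.7121 -0.7021 -0.0005]
 [ 0.0001  0.0009 -1.    ]]
[-0.5057  0.3825  0.0003]
```

>>> {"method": "jog_arm", "body": {
  "deltas": [
    {"gripper": 0, "offset": [-0.0316, 0.0239, 0], "rotation": [0, 0, 0]},
    {"gripper": 0, "offset": [-0.0316, 0.0239, 0], "rotation": [0, 0, 0]},
    {"gripper": 0, "offset": [-0.0316, 0.0239, 0], "rotation": [0, 0, 0]},
    {"gripper": 0, "offset": [-0.0316, 0.0239, 0], "rotation": [0, 0, 0]},
    {"gripper": 0, "offset": [-0.0316, 0.0239, 0], "rotation": [0, 0, 0]},
    {"gripper": 0, "offset": [-0.0316, 0.0239, 0], "rotation": [0, 0, 0]},
    {"gripper": 0, "offset": [-0.0316, 0.0239, 0], "rotation": [0, 0, 0]},
    {"gripper": 0, "offset": [-0.0316, 0.0239, 0], "rotation": [0, 0, 0]},
    {"gripper": 0, "offset": [-0.0316, 0.0239, 0], "rotation": [0, 0, 0]},
    {"gripper": 0, "offset": [-0.0316, 0.0239, 0], "rotation": [0, 0, 0]},
    {"gripper": 0, "offset": [-0.0316, 0.0239, 0], "rotation": [0, 0, 0]},
    {"gripper": 0, "offset": [-0.0316, 0.0239, 0], "rotation": [0, 0, 0]},
    {"gripper": 0, "offset": [-0.0316, 0.0239, 0], "rotation": [0, 0, 0]},
    {"gripper": 0, "offset": [-0.0316, 0.0239, 0], "rotation": [0, 0, 0]},
    {"gripper": 0, "offset": [-0.0316, 0.0239, 0], "rotation": [0, 0, 0]},
    {"gripper": 0, "offset": [-0.0316, 0.0239, 0], "rotation": [0, 0, 0]},
    {"gripper": 0, "offset": [0, 0, 0], "rotation": [0, 0, 0]}
  ]
}}

```text
clock: 10.4
position: [0.4459, -0.2956, 0.2465]
ee_rot: [0.924, 0.382, -0.004, 0.002]
ft_force: [-0.4, -0.1, -1.7]
grip_width: 0.22
grasp_force: 79.4
```

>>> {"method": "jog_arm", "body": {
  "deltas": [
    {"gripper": 0, "offset": [0, 0, 0], "rotation": [0, 7.2, 0]},
    {"gripper": 0, "offset": [0, 0, 0], "rotation": [0, 7.2, 0]},
    {"gripper": 0, "offset": [0, 0, 0], "rotation": [0, 7.2, 0]},
    {"gripper": 0, "offset": [0, 0, 0], "rotation": [0, 7.2, 0]},
    {"gripper": 0, "offset": [0, 0, 0], "rotation": [0, 7.2, 0]},
    {"gripper": 0, "offset": [0, 0, 0], "rotation": [0, 7.2, 0]},
    {"gripper": 0, "offset": [0, 0, 0], "rotation": [0, 7.2, 0]},
    {"gripper": 0, "offset": [0, 0, 0], "rotation": [0, 7.2, 0]},
    {"gripper": 0, "offset": [0, 0, 0], "rotation": [0, 0, 0]}
  ]
}}

```text
clock: 11.3
position: [0.4467, -0.291, 0.2438]
ee_rot: [0.811, 0.335, 0.442, -0.187]
ft_force: [-0.2, -0.6, -1.6]
grip_width: 0.222
grasp_force: 79.1
```

```bash
python3 -c "
from st import *
R=show();p=o['position']
a=imaging.camera('wrist');b=imaging.camera('scene')
cv2.imwrite('pics/w6a.png',a)
cv2.imwrite('pics/w6.png',np.vstack([cv2.resize(a,(480,300)),cv2.resize(b[50:250,140:460],(480,300))]))
"
```

```text
11.3 [ 0.4467 -0.291   0.2438] q [ 0.2665  0.4311  0.9127  1.8686 -1.1936  1.6818  0.7431] F [-0.225  -0.5653 -1.6127] 0.22161840102882613 79.05531659409462
[[ 0.384   0.7089  0.5916]
 [ 0.3787 -0.7053  0.5993]
 [ 0.8421 -0.0061 -0.5393]]
```

View pics/w6.png

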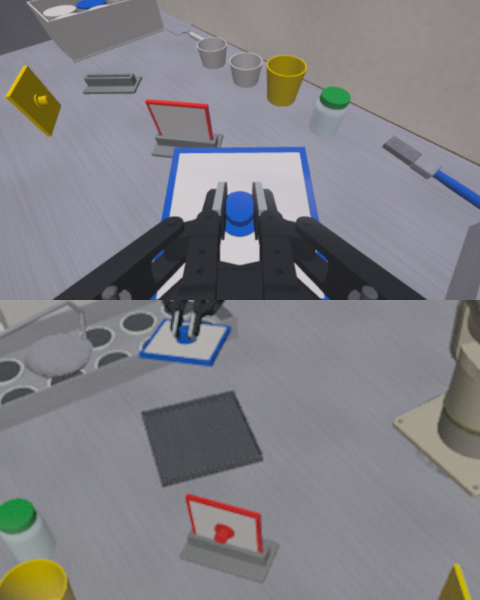

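Wrist: the lid is held by the knob, with its far edge at (176–304,148). Scene: the lid hangs almost flat, knob up, above the tray. I'll check how level it is before lowering.

```bash
python3 -c "
from st import *
R=Ro.from_quat(o['ee_rot']).as_matrix();p=o['position']
a=cv2.imread('pics/w6a.png');b=blue(a,(190,185,450,300));ys,xs=np.nonzero(b)
ys0=[ys[xs==x].min() for x in range(245,400,15)];print('far edge rows',ys0, 'cols at 198..',[ (xs[ys==y].min(),xs[ys==y].max()) for y in(200,210,230,260)])
m=imaging.camera_model('wrist');K=m['camera_matrix'];H=m['hand_eye']
def pr(P):
    q=R.T@(P-p);q=H[:3,:3].T@(q-H[:3,3]);q=K@(q*[1,-1,-1]);return q[:2]/q[2]
yl=R[:,1];G=p-.008*R[:,2]
for d in(-6,-3,0,3,6):
    Q=Ro.from_rotvec(np.radians(d)*yl).as_matrix();lx=Q@np.array([0,0,1.]);lz=np.cross(lx,-yl)
    C=G-.028*lx-.005*lz
    far=[C+.004*lx-s*.06*yl-.06*lz for s in(1,-1)]; mid=[C+.004*lx-s*.06*yl-.01*lz for s in(1,-1)]
    print(d,[pr(P) for P in far+mid],C)
"
```

```text
far edge rows [np.int64(197), np.int64(197), np.int64(197), np.int64(197), np.int64(197), np.int64(197), np.int64(197), np.int64(196), np.int64(196), np.int64(196), np.int64(196)] cols at 198.. [(np.int64(232), np.int64(406)), (np.int64(230), np.int64(408)), (np.int64(227), np.int64(412)), (np.int64(221), np.int64(417))]
-6 [array([236.9434, 210.6899]), array([401.3825, 210.6003]), array([220.3846, 272.2827]), array([418.0397, 272.1507])] [ 0.4453 -0.2936  0.2219]
-3 [array([236.2776, 206.3271]), array([402.0452, 206.2383]), array([220.5385, 269.7712]), array([417.8828, 269.6404])] [ 0.4463 -0.2926  0.2221]
0 [array([235.5326, 202.0228]), array([402.7873, 201.9346]), array([220.6483, 267.2779]), array([417.7702, 267.1482])] [ 0.4473 -0.2915  0.2223]
3 [array([234.7066, 197.7801]), array([403.6106, 197.6924]), array([220.7139, 264.8063]), array([417.702 , 264.6777])] [ 0.4484 -0.2905  0.2226]
6 [array([233.7974, 193.6023]), array([404.5173, 193.5151]), array([220.7352, 262.3597]), array([417.678 , 262.2321])] [ 0.4494 -0.2895  0.223 ]
```

>>> {"method": "jog_arm", "body": {
  "deltas": [
    {"gripper": 0, "offset": [-0.016, 0, 0.0102], "rotation": [0, 0, 0]},
    {"gripper": 0, "offset": [-0.016, 0, 0.0102], "rotation": [0, 0, 0]},
    {"gripper": 0, "offset": [-0.016, 0, 0.0102], "rotation": [0, 0, 0]},
    {"gripper": 0, "offset": [-0.016, 0, 0.0102], "rotation": [0, 0, 0]},
    {"gripper": 0, "offset": [-0.016, 0, 0.0102], "rotation": [0, 0, 0]},
    {"gripper": 0, "offset": [-0.016, 0, 0.0102], "rotation": [0, 0, 0]},
    {"gripper": 0, "offset": [-0.016, 0, 0.0102], "rotation": [0, 0, 0]},
    {"gripper": 0, "offset": [-0.016, 0, 0.0102], "rotation": [0, 0, 0]},
    {"gripper": 0, "offset": [-0.016, 0, 0.0102], "rotation": [0, 0, 0]},
    {"gripper": 0, "offset": [-0.016, 0, 0.0102], "rotation": [0, -3, 0]},
    {"gripper": 0, "offset": [0, 0, 0], "rotation": [0, 0, 0]}
  ]
}}

```text
clock: 12.5
position: [0.4499, -0.289, 0.057]
ee_rot: [0.821, 0.346, 0.419, -0.176]
ft_force: [0.0, 0.5, -1.0]
grip_width: 0.217
grasp_force: 79.3
```

```bash
python3 -c "
from st import *
show()"
```

```text
12.5 [ 0.4499 -0.289   0.057 ] q [ 0.5239  0.6493  0.5603  1.9266 -1.2441  1.4329  1.0051] F [ 0.0425  0.4921 -0.999 ] 0.21735103623309665 79.25008965044981
[[ 0.4088  0.7158  0.5661]
 [ 0.4201 -0.6983  0.5796]
 [ 0.8102  0.0009 -0.5861]]
```

>>> {"method": "jog_arm", "body": {
  "deltas": [
    {"gripper": 0, "offset": [-0.0041, 0, 0.0029], "rotation": [0, 0, 0]},
    {"gripper": 0, "offset": [-0.0041, 0, 0.0029], "rotation": [0, 0, 0]},
    {"gripper": 0, "offset": [-0.0041, 0, 0.0029], "rotation": [0, 0, 0]},
    {"gripper": 0, "offset": [-0.0041, 0, 0.0029], "rotation": [0, 0, 0]},
    {"gripper": 0, "offset": [0, 0, 0], "rotation": [0, 0, 0]},
    {"gripper": 0, "offset": [0, 0, 0], "rotation": [0, 0, 0]}
  ],
  "newtons": 40
}}

```text
clock: 13.1
position: [0.4483, -0.2909, 0.0369]
ee_rot: [0.821, 0.343, 0.421, -0.176]
ft_force: [0.1, 0.6, -1.4]
grip_width: 0.221
grasp_force: 79.2
```

```bash
python3 -c "
from st import *
show()
a=imaging.camera('wrist');b=imaging.camera('scene');t=imaging.camera('top')
cv2.imwrite('pics/w7.png',np.vstack([np.hstack([a[150:350,160:480],cv2.resize(b[90:190,190:350],(320,200))]),cv2.resize(t[120:320,320:640],(640,400))]))"
```

```text
13.1 [ 0.4483 -0.2909  0.0369] q [ 0.5705  0.6789  0.5096  1.9233 -1.2499  1.4066  1.0321] F [ 0.0747  0.5909 -1.4388] 0.22082659420687406 79.23028765468189
[[ 0.4094  0.712   0.5705]
 [ 0.4153 -0.7022  0.5783]
 [ 0.8123  0.0002 -0.5832]]
```

View pics/w7.png

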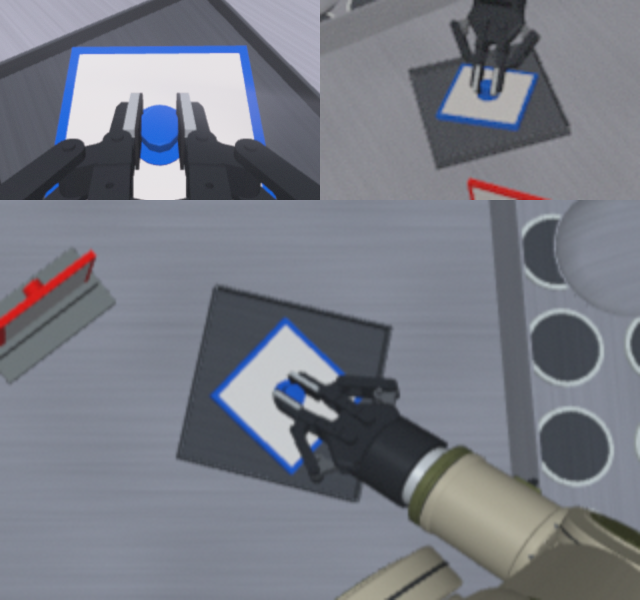

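The lid is centred over the tray and inside the rim; in the top crop its corners are at (213,395), (285,320) and (293,470). I'll lower it slowly until it touches.

>>> {"method": "jog_arm", "body": {
  "deltas": [
    {"gripper": 0, "offset": [-0.0016, 0, 0.0012], "rotation": [0, 0, 0]},
    {"gripper": 0, "offset": [-0.0016, 0, 0.0012], "rotation": [0, 0, 0]},
    {"gripper": 0, "offset": [0, 0, 0], "rotation": [0, 0, 0]}
  ]
}}

```text
clock: 13.55
position: [0.4485, -0.2906, 0.0328]
ee_rot: [0.821, 0.344, 0.421, -0.176]
ft_force: [-0.1, -0.3, -0.9]
grip_width: 0.222
grasp_force: 79.1
```

>>> {"method": "jog_arm", "body": {
  "deltas": [
    {"gripper": 0, "offset": [-0.0012, 0, 0.0009], "rotation": [0, 0, 0]},
    {"gripper": 0, "offset": [0, 0, 0], "rotation": [0, 0, 0]}
  ]
}}

```text
clock: 13.75
position: [0.4488, -0.2906, 0.0316]
ee_rot: [0.821, 0.344, 0.421, -0.176]
ft_force: [0.5, 0.5, 1.0]
grip_width: 0.224
grasp_force: 78.6
```

>>> {"method": "jog_arm", "body": {
  "deltas": [
    {"gripper": 0, "offset": [-0.0012, 0, 0.0009], "rotation": [0, 0, 0]},
    {"gripper": 0, "offset": [0, 0, 0], "rotation": [0, 0, 0]}
  ]
}}

```text
clock: 13.95
position: [0.4489, -0.2906, 0.0303]
ee_rot: [0.82, 0.344, 0.422, -0.176]
ft_force: [1.2, 0.2, 2.5]
grip_width: 0.219
grasp_force: 78.2
```

>>> {"method": "jog_arm", "body": {
  "deltas": [
    {"gripper": 0, "offset": [-0.0012, 0, 0.0009], "rotation": [0, 0, 0]},
    {"gripper": 0, "offset": [0, 0, 0], "rotation": [0, 0, 0]}
  ]
}}

```text
clock: 14.15
position: [0.4491, -0.2905, 0.0289]
ee_rot: [0.82, 0.344, 0.422, -0.176]
ft_force: [4.1, 2.4, 4.6]
grip_width: 0.223
grasp_force: 78.1
```

>>> {"method": "jog_arm", "body": {
  "deltas": [
    {"gripper": 0, "offset": [-0.0012, 0, 0.0009], "rotation": [0, 0, 0]},
    {"gripper": 0, "offset": [0, 0, 0], "rotation": [0, 0, 0]}
  ]
}}

```text
clock: 14.35
position: [0.4492, -0.2904, 0.0281]
ee_rot: [0.82, 0.344, 0.422, -0.176]
ft_force: [1.9, 2.4, 9.7]
grip_width: 0.222
grasp_force: 78.6
```

```bash
python3 -c "
from st import *
R=show();p=o['position'];print(o['torque'],R.T@o['torque'])"
```

```text
14.35 [ 0.4492 -0.2904  0.0281] q [ 0.5902  0.6919  0.4837  1.9203 -1.2519  1.3929  1.044 ] F [1.8516 2.3904 9.7393] 0.22193257417752732 78.64747881889343
[[ 0.407   0.7127  0.5713]
 [ 0.4152 -0.7015  0.5792]
 [ 0.8136  0.0015 -0.5814]]
[ 0.8591 -0.4808 -0.0721] [0.0913 0.9494 0.2542]
```

Contact is firm at about 10 N and the height matches the lid lying flat. I'll release, then back off along the tool axis.

>>> {"method": "jog_arm", "body": {
  "deltas": [
    {"gripper": 0.3, "offset": [0, 0, 0], "rotation": [0, 0, 0]},
    {"gripper": 0.4, "offset": [0, 0, 0], "rotation": [0, 0, 0]},
    {"gripper": 0.6, "offset": [0, 0, 0], "rotation": [0, 0, 0]},
    {"gripper": 0.7, "offset": [0, 0, 0], "rotation": [0, 0, 0]},
    {"gripper": 0.7, "offset": [0, 0, 0], "rotation": [0, 0, 0]}
  ]
}}

```text
clock: 14.85
position: [0.4483, -0.2907, 0.0267]
ee_rot: [0.821, 0.343, 0.421, -0.176]
ft_force: [-1.0, -0.1, 0.4]
grip_width: 0.699
grasp_force: 0.0
```

>>> {"method": "jog_arm", "body": {
  "deltas": [
    {"gripper": 0.7, "offset": [0, 0, -0.01], "rotation": [0, 0, 0]},
    {"gripper": 0.7, "offset": [0.01, 0, -0.02], "rotation": [0, 0, 0]},
    {"gripper": 0.7, "offset": [0.02, 0, -0.02], "rotation": [0, 0, 0]},
    {"gripper": 0.7, "offset": [0.03, 0, -0.02], "rotation": [0, 0, 0]},
    {"gripper": 0.7, "offset": [0.03, 0, -0.02], "rotation": [0, 0, 0]},
    {"gripper": 0.7, "offset": [0.03, 0, -0.02], "rotation": [0, 0, 0]},
    {"gripper": 0.7, "offset": [0, 0, 0], "rotation": [0, 0, 0]}
  ]
}}

```text
clock: 15.55
position: [0.4353, -0.3064, 0.1936]
ee_rot: [0.82, 0.345, 0.423, -0.173]
ft_force: [0.1, -0.0, -0.5]
grip_width: 0.699
grasp_force: 0.0
```

```bash
python3 -c "
from st import *
show()
a=imaging.camera('wrist');b=imaging.camera('scene');t=imaging.camera('top')
cv2.imwrite('pics/w8.png',np.vstack([np.hstack([cv2.resize(a,(320,200)),cv2.resize(b[90:230,190:414],(320,200))]),cv2.resize(t[120:320,320:640],(640,400))]))"
```

```text
15.55 [ 0.4353 -0.3064  0.1936] q [ 0.5378  0.4078  0.59    1.8721 -1.0877  1.5256  0.7726] F [ 0.1193 -0.0207 -0.4969] 0.6994692666559795 0.0
[[ 0.4052  0.7115  0.5741]
 [ 0.4194 -0.7026  0.5748]
 [ 0.8123  0.0079 -0.5831]]
```

View pics/w8.png

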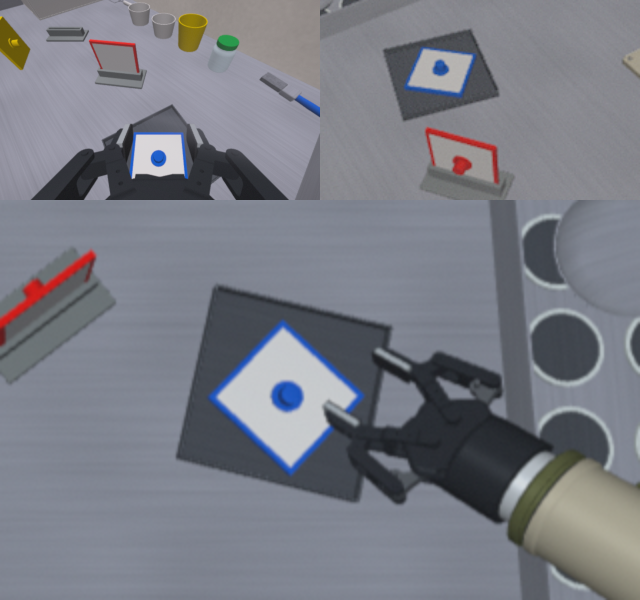

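The lid lies flat in the tray, knob up at (287,396) in the top crop and inside the rim on all sides. The red lid still stands, and the gripper is clear.

```bash
python3 -c "
from workcell import workorder
print(workorder.hand_in())"
```

```text
the job is handed in; nothing more can be done
None
```

The blue-knobbed lid lies flat on the tray floor inside the rim, smooth face down and knob up; I let go only after it touched the tray. The red lid still stands in its stand, and I handed the job in about 16 s into the 42 s limit.

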